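# Uncover a vial and show its underside to the inspection camera

### The job

Take the small round covered dish off the top of the grey cradle and balance it, level and centred, on the crown of the blue dome, so that its underside stays clean. Then lift the green-capped vial out of the cradle and hold it in the air in front of the inspection camera, its bottom squarely facing the lens, its cap pointing straight away from it, its middle on the lens axis 9 cm from the lens. Finish while still holding the vial there, without touching the camera, and leave the other things where they stand.

Things in the scene. Friction and masses are not known exactly. Their poses are not given: they have to be found in the camera images.
- cradle: fixed vial cradle, origin under its centre on the worktop. Aluminium base 60 (x) x 70 (y) x 14 mm high; pocket 28 mm across in its middle, floor 6 mm above the worktop. Two grey walls, 36 mm long along x, 6 thick, at y = -24 and +24 mm (42 mm clear between), reach 66 mm high; open to its +x and -x, so fingers closing along its x axis pass between the walls.
- green_vial: clear screw-cap vial with a green cap, 22 g, 48 mm tall, body 25 mm in diameter up to 40 mm, cap 21 mm in diameter above; stands upright in the pocket of the cradle, under the dish; origin at the centre of its underside, z axis along the vial from bottom to cap
- vial_mid (a point): middle of the green-capped vial, on its axis 24 mm above its underside
- cover: small clear round dish with white lid (fixed), 30 g, a dust cover: 59 mm in diameter at the top, narrowing to 54 mm at the underside, 16 mm tall (grip its sides 0 to 14 mm above the underside); origin at the centre of its flat underside, z axis up; at the start it lies across the tops of the cradle's two walls, over the vial, its underside 66 mm above the worktop
- dome: fixed blue ceramic bowl standing upside down, a hemisphere of 50 mm radius; origin at the centre of its underside on the worktop
- dome_top (a point): crown (highest point) of the dome, 50 mm above the worktop; the dish stays in balance when let go with its centre within some 5 mm of it; at the rim of the dish the dome lies 10 mm lower than the crown, so fingertips must stay less than that below the underside of the dish
- camera: fixed low inspection camera, white head with a white ring light 46 mm across, on an aluminium base 85 x 75 mm; about 95 mm high in all; origin on the worktop at the base's front edge. It looks toward the robot and upward, 60 degrees above level; at yaw 0 it faces -x.
- lens (a point): centre of the front face of the camera's lens; z axis = the lens axis, pointing out of the lens
- view (a point): the point on the lens axis 90 mm in front of the lens where the middle of the vial is to be held; its z axis is the lens axis pointing away from the lens (30 degrees off vertical, leaning toward the robot), along which the vial's own z axis (bottom to cap) must lie; about 0.16 m above the worktop
- black_vial: bystander: black-capped vial, 25 mm in diameter, 48 mm tall; origin at its underside
- beaker: bystander: clear glass beaker, 58 mm in diameter, 70 mm tall; origin at its underside
- metal_rack: obstacle that never moves: perforated white metal rack about 170 x 70 mm, long along x, with glass tubes standing in it up to 0.21 m above the worktop; its near end is at about x = 0.52 m, so carry things round in front of it; a tall white sampler stands to its left, from x = 0.63 m on; origin at its underside
- green_bottle: bystander: white bottle with green cap, 48 mm in diameter, 115 mm tall; origin at its underside
There are look-alikes about, which are no part of the job. Leave any orange look-alike of the camera alone. There is more than one size of the cover; the one meant has the size given above.

How it is judged (in metres and radians):
On the way, in this order (a step that is already met when the one before it is completed fails the run):
1. the dish is balanced on the crown of the dome and let go (horizontal distance between cover and dome_top below 0.02 m and height (world z) of cover between 0.042 and 0.06 m and angle between cover's own z axis and vertical below 0.3 rad and contact force between cover and dome above 0.05 N and contact force between cover and the fingers below 0.02 N and contact force between cover and the arm below 0.02 N and linear speed of cover below 0.05 m/s), for 0.3 s.
2. the vial is out of the cradle, in the fingers (height (world z) of green_vial above 0.08 m and contact force between green_vial and the fingers above 0.5 N), for 0.2 s.
At the end, for the whole second after the job is handed in: The vial is held still by the fingers alone, its middle within 15 mm of the view point, its axis within 0.2 rad of the lens axis, bottom toward the lens; the dish rests free on the dome, centre within 20 mm of the crown, tilted less than 0.3 rad (all of step 1 and all of step 2 and distance between vial_mid and view below 0.015 m and angle between the z axis of green_vial and the z axis of view, either way round below 0.2 rad and angle between green_vial's own z axis and vertical below 0.9 rad and contact force between green_vial and camera below 0.02 N and contact force between green_vial and cradle below 0.02 N and linear speed of green_vial below 0.03 m/s); the arm keeps its last pose, push and grip.
It fails at once if the camera is touched (contact force between camera and the fingers above 0.5 N or contact force between camera and the arm above 0.5 N or contact force between camera and green_vial above 0.5 N or contact force between camera and cover above 0.5 N).
It fails at once if a bystander is moved by more than 20 mm or knocked over (distance of any of black_vial, beaker, green_bottle from where it was at the start of the episode above 0.02 m or angle between any of black_vial, beaker, green_bottle's own z axis and vertical above 0.4 rad).
It fails at once if the dish is dropped or lies lower than the crown of the dome (height (world z) of cover below 0.035 m).
It fails at once if the vial is upset: tilted by more than 60 degrees (angle between green_vial's own z axis and vertical above 1.05 rad).
It also fails if it takes over 72 s, if anything falls off the work surface, if the arm or the gripper's body presses on something with over 40 N, if the wrist force passes 120 N, or if a joint passes its speed limit or range.

### The arm

A 6-joint arm with a two-finger parallel gripper is mounted at the origin on a cart in front of the work surface, level with it; the furniture and walls round the work are solid. World frame = base frame: x ahead of the robot, y to its left, z up, the work surface at z = 0. Lengths are in mm, angles in rad, forces in N, time in s.
With the tool pointing down it reaches from about 250 to 725 mm from the base axis. Payload 9.7 kg.
Tool frame: the origin (TCP) lies midway between the tips of the shut fingers; the grasp point (between the pads) lies pinch_z behind it (pinch_z is the distance from the TCP to the grasp point, in mm); z points along the fingers, y is the line along which they close (so a half turn about z gives the same grasp; the last joint's range is limited). The gripper opens to 85 mm and grips with 20 to 120 N. Pads are 22 mm wide; open, the fingers measure 114 mm over their backs; the gripper's body (76 mm by 85 mm) begins 54 mm behind the grasp point. The pads swing forward as they close: fully open they stand 13 mm farther back than shut.
Start: joints at [1.28, 0.087, 0.176, 1.66, 0, 1.571], TCP at [157.693, 526.906, 231.284] pointing down, gripper open.
Joint ranges: [-3.13, 3.13], [-0.85, 1.81], [-1.15, 1.24], [-2.2, 2.28], [-1.44, 1.52], [-3.14, 3.14]. Speed limits (rad/s): [2.22, 2.22, 2.57, 3.14, 3.14, 3.14].

### API

Orientations are given as a unit quaternion [x, y, z, w].
In Python, from station import get_state, capture, camera_info, hand_in, pinch_z gives the robot as it stands.
- The arm moves only by the tool step_arm, never from a script. Its argument "commands" is a list that holds one entry, the list of rows, each a list of 7 numbers: the shift along the tool's x, y, z in cm, then the turn, a rotation vector about the tool's x, y, z in degrees, then the finger opening in cm, from 0 to 8.54. A call has 1 to 8 rows; each row is the pose to reach, as a shift and turn from the pose commanded when the call began, along the tool's axes at that moment; what a row does not reach only later rows make up. A row lasts 1/8 s, in which the tool goes at most 62.5 mm and 10.7 degrees, less where a joint would pass 70% of its speed; a pose out of reach is approached as far as the arm can. A call with a gripper value outside its range is refused whole. The fingers move at their own pace and stop on an object; "grip_force" is the grip in N (left out, the last holds). Time passes only in rows, so rows that repeat a pose let the fingers close. It gives the time, the measured TCP pose, the force, the opening and the grip force at its end, in the units of the state.
- get_state(): the state, without advancing time (a new reading comes with each control period).
- capture(name): name is "side" or "top" or "wrist"; returns the picture (420x560x3 uint8, red, green, blue); there is no depth.
- camera_info(name): a dict with "fx", "fy", "cx", "cy" (pixels), "eye" and "rotation" of the camera in the world. Camera axes: x right, y down, z forward; pixel columns grow to the right and rows downward; lengths in mm; the calibration is good to about 2 mm. A picture is of the moment at which its call begins: read the wrist's pose just before it. camera_info takes no time and is no camera call; for the wrist camera it gives the pose at the moment of the call.
- hand_in(): hands the job in; it is judged then, once.
The state is a dict: "time": time; "q": joint angles; "joint_velocities": joint speeds; "joint_torque": joint torques, N m; "tcp_pos": TCP position; "tool_rot": TCP orientation; "contact_force": force on the tool from outside, world axes, zero at the start; "torque": the same for the moment, N m; "width": finger opening in mm; "finger_force": force on a finger pad.
Only numpy, scipy, OpenCV 4.12 (cv2) and the standard library are available. Lean on these libraries where they do the work, as an engineer would, in place of code of your own. Each camera call takes 0.05 s, during which the arm holds its last target. There are 200 camera calls.

## Working session

There is one attempt and no reset: what is moved stays moved. The work goes in short steps, Python scripts to look and compute and a tool call to move; the robot and the scene stay as the last step left them, time stands still between calls to the robot, and variables do not carry over. Pictures are saved under pics/ and viewed, at most 12 in all, crops included, and the job is handed in when it is done.

Besides the shell and the picture viewer there is one more tool, called after "Call:" as name(argument=value, ...), one argument or row to a line, values as JSON. step_arm: Moves the arm, as the interface text tells. Its arguments: {"type":"object","properties":{"commands":{"type":"array"},"grip_force":{"type":"number"}},"required":["commands"]}

```bash
ls; mkdir -p pics; python3 - <<'E'
from station import *
import cv2,numpy as np
print(get_state()); print(pinch_z if not callable(pinch_z) else pinch_z())
for n in("top","side","wrist"):
    print(n,camera_info(n)); cv2.imwrite(f"pics/{n}0.png",capture(n)[:,:,::-1])
E
```

```text
pics
{'time': 0.0, 'q': array([ 1.28000305e+00,  8.74444795e-02,  1.75105052e-01,  1.65980769e+00,
       -1.05978464e-05,  1.57080710e+00]), 'joint_velocities': array([ 0.00045652, -0.00094524,  0.00096905,  0.00090515, -0.0004074 ,
       -0.00030675]), 'joint_torque': array([-2.07736848e-03, -5.20388103e+01,  4.64807260e+01,  1.60063215e-02,
       -1.00041616e-04, -9.69421983e-07]), 'tcp_pos': array([157.6247456 , 526.67475996, 230.57672778]), 'tool_rot': array([ 1.44890187e-01,  9.89447511e-01, -6.69038784e-04, -9.26082057e-05]), 'contact_force': array([ 0.55640391, -0.40483838,  0.45285336]), 'torque': array([-0.00432588,  0.00213483, -0.01935445]), 'finger_force': 0.0, 'width': 85.50548588068102}
18.700000000000003
top {'fx': 398.9799485747428, 'fy': 398.9799485747428, 'cx': 283.6119705248173, 'cy': 214.41658880340825, 'eye': array([ 431.92298744,  -23.64372995, 1248.46555473]), 'rotation': array([ 0.70558236, -0.70383711,  0.05759178, -0.058737  ])}
side {'fx': 498.6263355804264, 'fy': 498.6263355804264, 'cx': 275.88612092996857, 'cy': 210.4471051033532, 'eye': array([1209.24439113, -251.53192007, 1148.52571385]), 'rotation': array([ 0.79344716,  0.54072018, -0.15213504, -0.23434637])}
wrist {'fx': 366.78734284923524, 'fy': 366.78734284923524, 'cx': 283.441279871923, 'cy': 208.62199875181634, 'eye': array([ 77.11818836, 551.80936477, 372.87985729]), 'rotation': array([0.79091505, 0.58920656, 0.09815938, 0.13286741])}
```

View pics/top0.png

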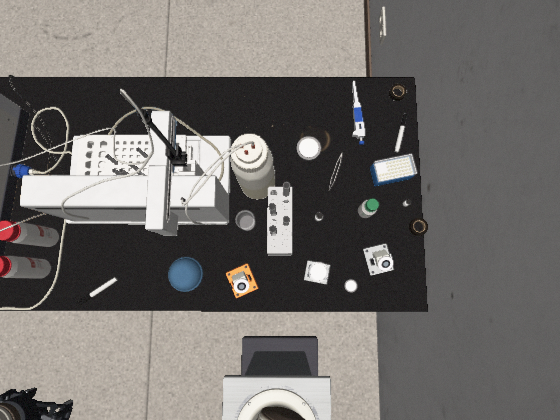

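View pics/side0.png

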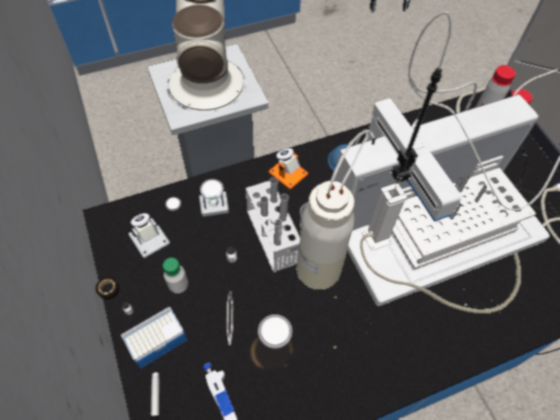

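The top view shows the dome at (185,273), the orange decoy at (240,281), the cradle with the dish at (317,271), a smaller dish at (351,286) and the white camera at (379,260). The rack is at (279,220), beaker (245,220), black vial (319,215) and green bottle (370,208). The side view agrees.

```bash
cat >h.py <<'E'
from station import *
import cv2,numpy as np
from scipy.spatial.transform import Rotation as R
def rays(ci,px):
    px=np.atleast_2d(px).astype(float)
    d=np.c_[(px[:,0]-ci['cx'])/ci['fx'],(px[:,1]-ci['cy'])/ci['fy'],np.ones(len(px))]
    return R.from_quat(ci['rotation']).apply(d)
def plane(ci,px,z):
    d=rays(ci,px);return ci['eye']+d*((z-ci['eye'][2])/d[:,2])[:,None]
def proj(ci,P):
    c=R.from_quat(ci['rotation']).inv().apply(np.atleast_2d(P)-ci['eye'])
    return np.c_[ci['fx']*c[:,0]/c[:,2]+ci['cx'],ci['fy']*c[:,1]/c[:,2]+ci['cy']]
def blobs(m,amin=20):
    n,l,s,c=cv2.connectedComponentsWithStats(m.astype(np.uint8))
    return [(i,s[i],c[i],l==i) for i in range(1,n) if s[i][4]>=amin]
def tri(views):
    A=np.zeros((3,3));b=np.zeros(3)
    for ci,px in views:
        d=rays(ci,px)[0];d/=np.linalg.norm(d);M=np.eye(3)-np.outer(d,d);A+=M;b+=M@ci['eye']
    return np.linalg.solve(A,b)
E
python3 - <<'E'
from h import *
ci=camera_info("top");cs=camera_info("side")
im=cv2.imread("pics/top0.png")
for n,p,z in[("dome",(185,273),20),("dish",(317.5,271.5),82),("camhead",(380,262),80),("small",(351,286),16),("orange",(240,281),60),("black",(319,215),48),("bottle",(372,205),115),("beaker",(245,220),70),("rackend",(268,255),60),("rackend",(291,255),60)]:
    print(n,plane(ci,p,z)[0].round())
v=[cv2.resize(im[230:320,150:410],None,fx=3,fy=3,interpolation=cv2.INTER_CUBIC)]
s=cv2.imread("pics/side0.png")[140:290,110:370]
v.append(cv2.resize(s,None,fx=3,fy=3,interpolation=cv2.INTER_CUBIC)[:330])
cv2.imwrite("pics/c1.png",np.vstack(v))
h=cv2.cvtColor(im,cv2.COLOR_BGR2HSV)
for b in blobs((h[...,0]>95)&(h[...,0]<120)&(h[...,1]>90)&(h[...,2]>60)): print(b[1],b[2],cv2.minEnclosingCircle(np.argwhere(b[3])[:,::-1].astype(np.float32)))
E
```

```text
dome [454. 279.  20.]
dish [ 459. -120.   82.]
camhead [ 486. -302.   80.]
small [ 417. -227.   16.]
orange [431. 106.  60.]
black [ 630. -129.   48.]
bottle [ 649. -277.  115.]
beaker [611.  94.  70.]
rackend [507.  25.  60.]
rackend [507. -44.  60.]
[354 107  10  15 123] [358.09756098 114.28455285] ((358.1981201171875, 114.08490753173828), 7.618924140930176)
[359 141   6   4  21] [361.19047619 142.33333333] ((361.5, 142.5), 2.9155757427215576)
[ 13 164  18  14 169] [ 20.8816568  169.99408284] ((21.5, 169.39999389648438), 8.832432746887207)
[370 164  44  22 209] [385.07177033 177.75119617] ((391.4634094238281, 171.67478942871094), 21.96670913696289)
[168 257  35  35 934] [185.00428266 273.86723769] ((185.3512420654297, 274.09918212890625), 17.592145919799805)
```

View pics/c1.png

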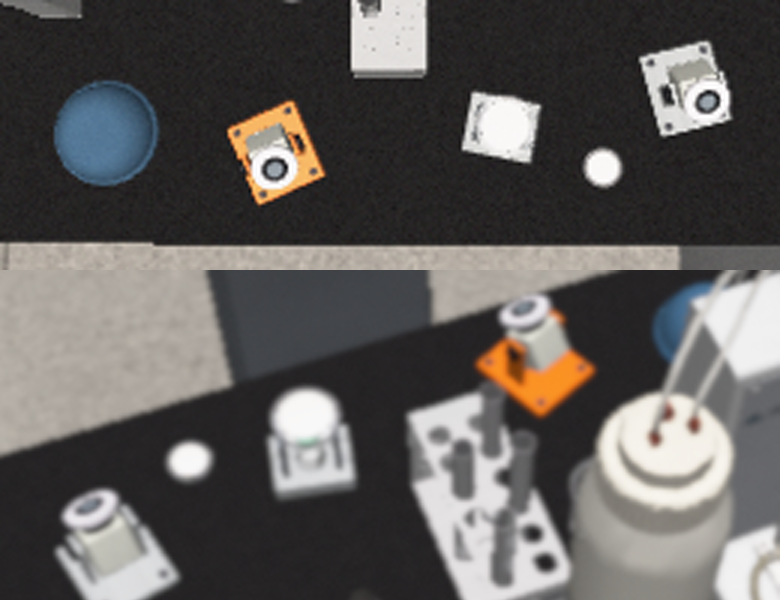

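The crop confirms the cradle (yaw about -9°), the white camera (yaw about +13°) and the dome at (185,274) in the top view. Next I'll bring the wrist camera closer.

```bash
cat >>h.py <<'E'
def down(yaw,tilt=0.):
    # tool y along world yaw (deg), tool z down, then tilted so fingers lean toward tool y by tilt
    y=np.array([np.cos(np.radians(yaw)),np.sin(np.radians(yaw)),0]);z=np.array([0,0,-1.])
    t=np.radians(tilt);y2=y*np.cos(t)-z*np.sin(t);z2=z*np.cos(t)+y*np.sin(t)
    return R.from_matrix(np.c_[np.cross(y2,z2),y2,z2])
def go(p,Rt,s=None):
    s=s or get_state();R0=R.from_quat(s['tool_rot'])
    print("shift cm",(R0.inv().apply(np.array(p)-s['tcp_pos'])/10).round(2),"turn deg",np.degrees((R0.inv()*Rt).as_rotvec()).round(2))
E
python3 - <<'E'
from h import *
s=get_state();ci=camera_info("wrist");R0=R.from_quat(s['tool_rot'])
print(R0.inv().apply(ci['eye']-s['tcp_pos']),R0.inv().apply(rays(ci,[ci['cx'],ci['cy']])[0]),R0.inv().apply(R.from_quat(ci['rotation']).apply([1,0,0])))
go((450,-30,270),down(-9))
E
```

```text
[  84.3378998     0.79725948 -142.22128753] [-3.25860933e-01  1.92767559e-05  9.45417713e-01] [3.59698319e-04 9.99999930e-01 1.03589000e-04]
shift cm [-43.97 -44.96  -3.88] turn deg [-5.000e-02  4.000e-02  8.234e+01]
```

Call:
step_arm(
  commands=[
    [[-4,-4,-0.5,0,0,8,8.5],[-8,-8,-1,0,0,16,8.5],[-12,-12,-1.5,0,0,24,8.5],[-16,-16,-2,0,0,32,8.5],[-20,-20,-2.4,0,0,40,8.5],[-24,-24,-2.8,0,0,48,8.5],[-28,-28,-3.1,0,0,56,8.5],[-32,-32,-3.4,0,0,64,8.5]],
  ],
)

```text
time: 1.15
tcp_pos: [373.0, 126.8, 265.4]
tool_rot: [0.649, 0.761, 0.0, 0.0]
contact_force: [1.0, -0.4, -0.5]
width: 85.2
finger_force: 0.0
```

```bash
python3 - <<'E'
from h import *
print(get_state()['tcp_pos']);go((450,-30,270),down(-9))
E
```

```text
[372.96163025 126.84024327 265.40493962]
shift cm [-16.7    5.13  -0.46] turn deg [ 3.000e-02 -1.000e-02  1.808e+01]
```

Call:
step_arm(
  commands=[
    [[-4.5,1.5,-0.1,0,0,6,8.5],[-9,3,-0.3,0,0,12,8.5],[-13,4.2,-0.4,0,0,18,8.5],[-16.7,5.1,-0.5,0,0,18,8.5],[-16.7,5.1,-0.5,0,0,18,8.5],[-16.7,5.1,-0.5,0,0,18,8.5]],
  ],
)

```text
time: 1.9
tcp_pos: [449.7, -27.7, 270.1]
tool_rot: [0.759, 0.652, -0.0, -0.0]
contact_force: [-0.1, 0.0, -0.8]
width: 85.3
finger_force: 0.0
```

```bash
python3 - <<'E'
from h import *
import pickle
s=get_state();ci=camera_info("wrist");im=capture("wrist")[:,:,::-1].copy()
print(s['tcp_pos'],s['joint_velocities'].round(3));cv2.imwrite("pics/w1.png",im);pickle.dump((s,ci),open("w1.pkl","wb"))
E
```

```text
[449.67580519 -27.70144268 270.12416797] [ 0.018 -0.009 -0.002 -0.    -0.001 -0.001]
```

View pics/w1.png

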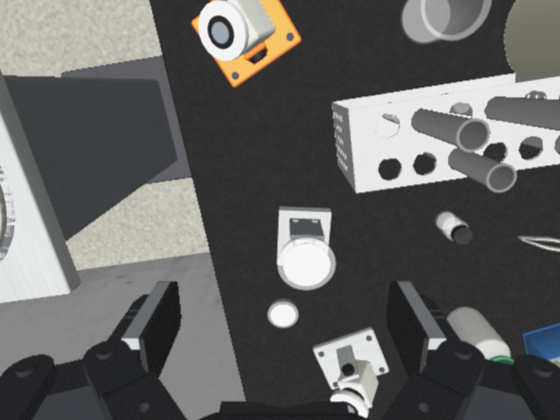

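The wrist picture shows the dish on the cradle, centred near (306,262), with the cradle base's far edge from (280,207) to (331,207). The camera base is at (350,355), with its ring cut off at the bottom.

```bash
python3 - <<'E'
from h import *
import pickle
s,ci=pickle.load(open("w1.pkl","rb"));im=cv2.imread("pics/w1.png")
for t in(225,240,248):
  for b in blobs(im.min(2)>t,150):
    if 260<b[2][0]<350 and 220<b[2][1]<330:
        c=max(cv2.findContours(b[3].astype(np.uint8),0,1)[0],key=len)
        e=cv2.fitEllipse(cv2.convexHull(c));print(t,b[1],e,plane(ci,e[0],82)[0].round(1))
g=im.min(2)
print(g[250,260:350:3]);print(g[200:310:3,306])
# base far edge at z=14
for x in(283,290,300,310,320,327): 
    r=195+np.argmax(g[195:225,x]>100); print(x,r,plane(ci,(x,r),14)[0].round(1))
for y in(212,225,240):
    x0=265+np.argmax(g[y,265:300]>100);x1=345-np.argmax(g[y,345:300:-1]>100);print(y,x0,x1,plane(ci,[(x0,y),(x1+1,y)],14).round(1).tolist())
ct=camera_info("top");print("top dish",plane(ct,(150+503/3,230+127/3),82)[0].round(1))
print(proj(ci,(460,-120,82)))
E
```

```text
225 [283 212  47  32 398] ((305.5275573730469, 228.37112426757812), (41.68691635131836, 54.426490783691406), 80.83905029296875) [463.2 -79.6  82. ]
225 [ 278  239   52   47 1833] ((304.77142333984375, 261.5591735839844), (46.658992767333984, 52.53627014160156), 84.67877197265625) [ 457.7 -115.1   82. ]
225 [271 305  24  21 408] ((282.5665588378906, 314.6653747558594), (20.855327606201172, 24.44959831237793), 88.88894653320312) [ 426.2 -173.6   82. ]
240 [ 278  244   52   41 1559] ((304.018798828125, 263.0423889160156), (41.478118896484375, 50.969871520996094), 99.91216278076172) [ 456.7 -116.6   82. ]
240 [271 305  24  20 379] ((282.59112548828125, 314.5999755859375), (20.04147720336914, 23.374820709228516), 89.25748443603516) [ 426.3 -173.5   82. ]
[ 47  45  48  47  50  45 222 207 241 241 242 246 246 246 246 246 246 246
 246 246 246 241 241 180  93  49  46  47  45  48]
[ 48  48  54 118 226 230 168  78  77  77  78  82 138 227 227 246 246 246
 246 246 245 245 245 245 245 245 245 245 244 181 103  43  49  46  50  47
  45]
283 207 [441.2 -77.5  14. ]
290 207 [449.1 -78.7  14. ]
300 208 [460.3 -81.7  14. ]
310 208 [471.7 -83.4  14. ]
320 208 [483.  -85.1  14. ]
327 209 [490.8 -87.5  14. ]
212 278 331 [[434.6, -82.7, 14.0], [496.1, -92.0, 14.0]]
225 278 330 [[432.1, -98.6, 14.0], [493.2, -107.9, 14.0]]
240 277 329 [[428.0, -117.2, 14.0], [490.0, -126.7, 14.0]]
top dish [ 456.1 -120.5   82. ]
[[307.67365308 265.59553484]]
```

```bash
python3 - <<'E'
from h import *
go((459,-117,170),down(-11))
E
```

```text
shift cm [-8.72  2.28 10.02] turn deg [-0.02 -0.01  2.37]
```

Call:
step_arm(
  commands=[
    [[-3,0.8,2.5,0,0,1,8.5],[-6,1.6,5,0,0,2,8.5],[-8.7,2.3,8,0,0,2.4,8.5],[-8.7,2.3,10,0,0,2.4,8.5],[-8.7,2.3,10,0,0,2.4,8.5],[-8.7,2.3,10,0,0,2.4,8.5],[-8.7,2.3,10,0,0,2.4,8.5]],
  ],
)

```text
time: 2.82
tcp_pos: [460.0, -117.0, 171.5]
tool_rot: [0.772, 0.636, 0.001, 0.001]
contact_force: [0.3, 0.4, -0.5]
width: 84.9
finger_force: 0.0
```

```bash
python3 - <<'E'
from h import *
import pickle
s=get_state();ci=camera_info("wrist");im=capture("wrist")[:,:,::-1].copy()
print(s['tcp_pos'],s['joint_velocities'].round(3));cv2.imwrite("pics/w2.png",im);pickle.dump((s,ci),open("w2.pkl","wb"))
g=im.min(2)
for b in blobs(g>225,150): print(b[1],b[2])
print(proj(ci,[(459,-117,82),(459,-117,14)]))
E
```

```text
[ 460.04301747 -116.95359333  171.49087655] [-0.003  0.002 -0.003 -0.002 -0.    -0.002]
[  340     0   220    85 10260] [419.9460039   35.87339181]
[ 248  153   70   98 4479] [283.38557714 210.22125474]
[255 153  16  31 168] [259.75595238 160.6547619 ]
[273 153  32   8 229] [288.22707424 156.23580786]
[246 286  33  29 742] [262.00808625 300.22371968]
[309 320  75  44 508] [337.15944882 343.90551181]
[357 327  32  21 276] [371.55434783 336.96376812]
[361 338  38  33 529] [382.27221172 351.75047259]
[318 359  23  34 425] [330.72470588 373.05647059]
[341 390  41  29 231] [363.29004329 398.45021645]
[[281.88269961 215.96046957]
 [282.1018086  188.27417628]]
```

View pics/w2.png

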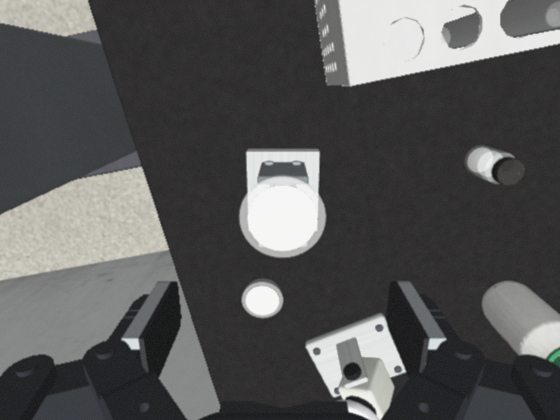

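The dish outline spans columns 239–326 around (282.5,217), matching the predicted (282,216), and the base edges are upright in the picture, so the yaw is right. Descending to grip.

```bash
python3 - <<'E'
from h import *
go((459.5,-118,55),down(-11))
E
```

```text
shift cm [-0.1  -0.05 11.63] turn deg [ 0.09  0.   -0.02]
```

Call:
step_arm(
  commands=[
    [[-0.1,-0.05,4,0,0,0,8.5],[-0.1,-0.05,7.5,0,0,0,8.5],[-0.1,-0.05,9.5,0,0,0,8.5],[-0.1,-0.05,10.8,0,0,0,8.5],[-0.1,-0.05,11.6,0,0,0,8.5],[-0.1,-0.05,11.6,0,0,0,8.5],[-0.1,-0.05,11.6,0,0,0,8.5]],
  ],
)

```text
time: 3.75
tcp_pos: [459.4, -118.4, 55.1]
tool_rot: [0.772, 0.636, 0.0, 0.0]
contact_force: [0.5, 0.2, 0.2]
width: 85.1
finger_force: 0.0
```

```bash
python3 - <<'E'
from h import *
import pickle
s=get_state();ci=camera_info("wrist");im=capture("wrist")[:,:,::-1].copy()
print(s['tcp_pos'],s['contact_force']);cv2.imwrite("pics/w3.png",im);pickle.dump((s,ci),open("w3.pkl","wb"))
E
```

```text
[ 459.36144329 -118.39946125   55.1056481 ] [0.51653374 0.15349831 0.18373041]
```

View pics/w3.png

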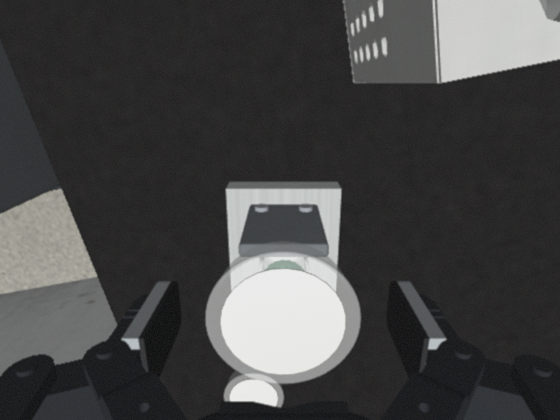

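The dish sits at columns 206–360, centred on 283 midway between the pads. Closing.

Call:
step_arm(
  commands=[
    [[0,0,0,0,0,0,7],[0,0,0,0,0,0,6.2],[0,0,0,0,0,0,5.6],[0,0,0,0,0,0,5.2],[0,0,0,0,0,0,5],[0,0,0,0,0,0,5]],
  ],
  grip_force=25,
)

```text
time: 4.55
tcp_pos: [459.0, -118.3, 54.8]
tool_rot: [0.772, 0.636, 0.0, 0.0]
contact_force: [-2.0, 0.8, 5.8]
width: 56.1
finger_force: 25.5
```

```bash
python3 - <<'E'
from h import *
import pickle
s,ci=pickle.load(open("w3.pkl","rb"));im=cv2.imread("pics/w3.png");g=im.min(2)
print(proj(ci,(459.36,-118.4,82)))
# outline column/row scan
print([g[r,283] for r in range(355,400,3)],plane(ci,[(283,382)],82))
for b in blobs(g>238,1000):
    c=max(cv2.findContours(b[3].astype(np.uint8),0,1)[0],key=len);e=cv2.fitEllipse(c);print(e,plane(ci,e[0],82))
ct=camera_info("top");im=capture("top")[:,:,::-1];h=cv2.cvtColor(cv2.imread("pics/top0.png"),cv2.COLOR_BGR2HSV)
m=(h[...,0]>95)&(h[...,0]<120)&(h[...,1]>90)&(h[...,2]>50)
for b in blobs(m,500):
    c=max(cv2.findContours(b[3].astype(np.uint8),0,1)[0],key=len);e=cv2.fitEllipse(c);print(e,plane(ct,e[0],0),plane(ct,e[0],25))
print(get_state()['width'],get_state()['finger_force'])
E
```

```text
[[283.80757078 323.20807189]]
[np.uint8(229), np.uint8(231), np.uint8(229), np.uint8(229), np.uint8(230), np.uint8(229), np.uint8(224), np.uint8(148), np.uint8(151), np.uint8(144), np.uint8(41), np.uint8(40), np.uint8(72), np.uint8(99), np.uint8(116)] [[ 453.74605998 -145.54029621   82.        ]]
((184.99887084960938, 273.8724670410156), (32.838592529296875, 34.40303421020508), 47.74674606323242) [[452.07346876 283.52445512   0.        ]] [[451.66996381 277.37354082  25.        ]]
56.25868813597617 25.503441294422373
```

Call:
step_arm(
  commands=[
    [[0,0,-0.7,0,0,0,5],[0,0,-2,0,0,0,5],[0,0,-4.5,0,0,0,5],[0,0,-7.5,0,0,0,5],[0.5,-1,-10.5,0,0,0,5],[2,-3,-12.5,0,0,0,5],[4.8,-5.4,-13,0,0,0,5],[7.5,-6.5,-13,0,0,0,5]],
  ],
)

```text
time: 5.6
tcp_pos: [409.0, -31.5, 185.9]
tool_rot: [0.772, 0.635, 0.001, 0.001]
contact_force: [0.9, -0.4, 0.1]
width: 56.1
finger_force: 26.7
```

Call:
step_arm(
  commands=[
    [[3.5,-0.5,0,0,0,0,5],[7,-1,0,0,0,0,5],[11,-1.5,0,0,0,0,5],[15,-2,0,0,0,0,5],[18.5,-2.5,0,0,0,0,5],[21,-2.7,0,0,0,0,5],[21.7,-2.7,0,0,0,0,5],[21.7,-2.7,0,0,0,0,5]],
  ],
)

```text
time: 6.6
tcp_pos: [424.6, 185.8, 184.6]
tool_rot: [0.772, 0.636, -0.0, 0.0]
contact_force: [-0.1, 1.0, -0.7]
width: 55.9
finger_force: 26.7
```

```bash
python3 - <<'E'
from h import *
import pickle
s=get_state();ci=camera_info("wrist");im=capture("wrist")[:,:,::-1].copy()
print(s['tcp_pos'],s['width'],s['joint_velocities'].round(3));cv2.imwrite("pics/w4.png",im);pickle.dump((s,ci),open("w4.pkl","wb"))
E
```

```text
[424.6254094  185.81659837 184.58798532] 55.93228813488294 [-0.02  -0.011 -0.012  0.002 -0.001 -0.003]
```

View pics/w4.png

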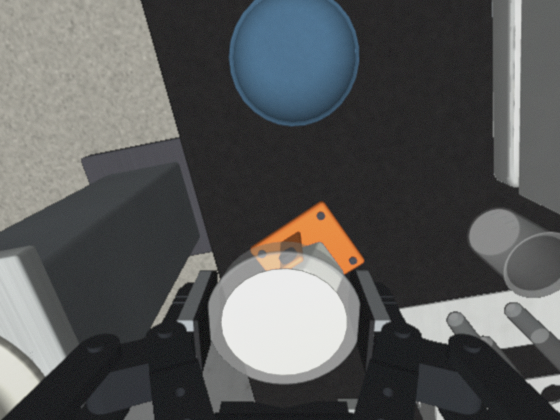

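The dish is held level; the dome is at columns 230–358 but cut off at the top edge, so I'll move a bit closer.

Call:
step_arm(
  commands=[
    [[2,0.4,0,0,0,0,5],[4,0.8,0,0,0,0,5],[5,1,0,0,0,0,5],[5,1,0,0,0,0,5],[5,1,0,0,0,0,5]],
  ],
)

```text
time: 7.28
tcp_pos: [443.9, 233.0, 184.2]
tool_rot: [0.772, 0.636, -0.0, -0.0]
contact_force: [-1.0, 0.0, 0.0]
width: 56.1
finger_force: 26.7
```

```bash
cat >dome.py <<'E'
from h import *
from scipy.optimize import least_squares
s=get_state();ci=camera_info("wrist");im=capture("wrist")[:,:,::-1].copy()
cv2.imwrite("pics/w5.png",im);h=cv2.cvtColor(im,cv2.COLOR_BGR2HSV)
m=(h[...,0]>95)&(h[...,0]<120)&(h[...,1]>70)&(h[...,2]>60)
b=max(blobs(m,500),key=lambda b:b[1][4])
c=max(cv2.findContours(b[3].astype(np.uint8),0,1)[0],key=len)[:,0]
c=c[(c[:,1]>2)]
e=cv2.fitEllipse(c);print("ellipse",e,b[1])
C=plane(ci,e[0],0)[0];print("base-plane centre",C)
# rays grazing: base circle / sphere radius 50 round centre on z=0
d=rays(ci,c);d/=np.linalg.norm(d,axis=1)[:,None]
def f(p):
    w=np.array([p[0],p[1],0])-ci['eye'];t=d@w;q=ci['eye']+d*t[:,None]-np.array([p[0],p[1],0])
    r=np.linalg.norm(q,axis=1)
    P=ci['eye']+d*(-ci['eye'][2]/d[:,2])[:,None]
    r2=np.linalg.norm(P[:,:2]-p[:2],axis=1)
    return np.where(q[:,2]>0,r,r2)-p[2]
o=least_squares(f,[C[0],C[1],50],loss='soft_l1');print("dome",o.x,"rms",np.sqrt(np.mean(o.fun**2)))
go((o.x[0],o.x[1],s['tcp_pos'][2]),down(-11),s)
# held dish: white lid
g=im.min(2)
E
python3 dome.py
```

```text
ellipse ((281.6714172363281, 118.45333862304688), (123.2823486328125, 126.23521423339844), 178.62905883789062) [  220    55   124   128 12398]
base-plane centre [452.63864373 287.2921959    0.        ]
dome [452.27608677 285.24039058  52.73443599] rms 0.26588254325867205
shift cm [ 5.29 -0.18 -0.  ] turn deg [-0.02  0.02 -0.05]
```

Call:
step_arm(
  commands=[
    [[2.5,-0.08,1,0,0,0,5],[5.2,-0.16,4,0,0,0,5],[5.2,-0.16,8,0,0,0,5],[5.2,-0.16,11,0,0,0,5],[5.2,-0.16,13,0,0,0,5],[5.2,-0.16,13.8,0,0,0,5],[5.2,-0.16,13.8,0,0,0,5],[5.2,-0.16,13.8,0,0,0,5]],
  ],
)

```text
time: 8.32
tcp_pos: [453.0, 284.7, 47.4]
tool_rot: [0.772, 0.636, 0.001, 0.0]
contact_force: [0.6, -0.3, -0.2]
width: 56.1
finger_force: 26.7
```

```bash
python3 - <<'E'
from h import *
s=get_state();print(s['tcp_pos'],s['contact_force'],s['width'])
go((452.2,284.2,39),down(-11),s)
ci=camera_info("wrist");im=capture("wrist")[:,:,::-1].copy()
ct=camera_info("top");it=capture("top")[:,:,::-1].copy();p=proj(ct,(452,284,60))[0]
x,y=p.astype(int);a=cv2.resize(it[y-30:y+30,x-40:x+40],(560,420),interpolation=cv2.INTER_CUBIC)
cv2.imwrite("pics/w6.png",cv2.resize(np.hstack([im[:, :],a]),(800,300)))
E
```

```text
[452.96722239 284.66242261  47.44174293] [ 0.5517427  -0.33346835 -0.2083491 ] 56.09714679438666
shift cm [-0.06 -0.07  0.84] turn deg [ 0.07 -0.06 -0.07]
```

View pics/w6.png

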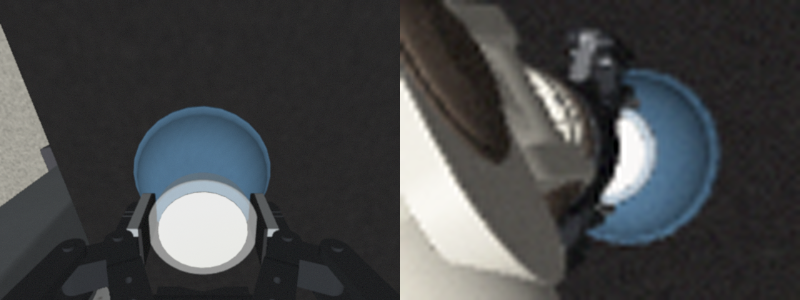

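Dome and dish are centred on the same column (202 and 203 in the halved picture), with the dish still just above the crown. Lowering to contact.

Call:
step_arm(
  commands=[
    [[-0.05,-0.05,0.4,0,0,0,5],[-0.05,-0.05,0.6,0,0,0,5],[-0.05,-0.05,0.7,0,0,0,5],[-0.05,-0.05,0.7,0,0,0,5]],
  ],
)

```text
time: 8.93
tcp_pos: [451.8, 284.0, 39.2]
tool_rot: [0.772, 0.636, -0.0, -0.0]
contact_force: [0.1, -0.1, -1.1]
width: 56.1
finger_force: 26.7
```

Call:
step_arm(
  commands=[
    [[0,0,0.06,0,0,0,5],[0,0,0.12,0,0,0,5],[0,0,0.12,0,0,0,5]],
  ],
)

```text
time: 9.3
tcp_pos: [452.0, 284.2, 38.7]
tool_rot: [0.772, 0.636, 0.0, 0.0]
contact_force: [-1.4, -0.8, 5.3]
width: 56.0
finger_force: 26.9
```

Call:
step_arm(
  commands=[
    [[0,0,0,0,0,0,5.6],[0,0,0,0,0,0,5.8],[0,0,0,0,0,0,6.1],[0,0,0,0,0,0,6.6],[0,0,0,0,0,0,7.3],[0,0,0,0,0,0,8],[0,0,0,0,0,0,8.5],[0,0,0,0,0,0,8.5]],
  ],
)

```text
time: 10.3
tcp_pos: [451.9, 284.1, 38.1]
tool_rot: [0.772, 0.636, 0.0, -0.0]
contact_force: [0.0, 0.2, -0.1]
width: 85.2
finger_force: 0.0
```

```bash
python3 - <<'E'
from h import *
import pickle
s=get_state();ci=camera_info("wrist");im=capture("wrist")[:,:,::-1].copy()
print(s['tcp_pos'],s['width']);cv2.imwrite("pics/w7.png",im);pickle.dump((s,ci),open("w7.pkl","wb"))
E
```

```text
[451.85425239 284.05691776  38.09820816] 85.23344441818718
```

View pics/w7.png

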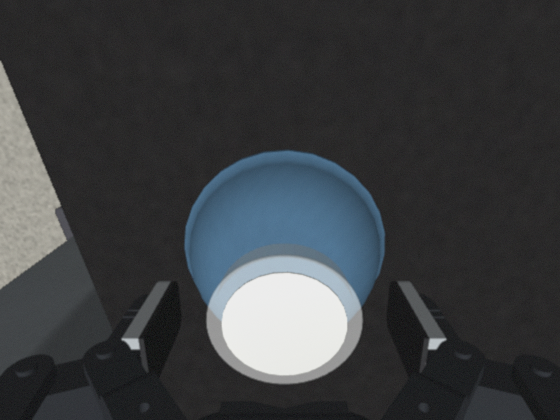

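The dish stands on the crown, free of the open fingers (columns 207–362, dome 185–384). Retreating straight up.

Call:
step_arm(
  commands=[
    [[0,0,-0.5,0,0,0,8.5],[0,0,-2,0,0,0,8.5],[0,0,-5,0,0,0,8.5],[0,0,-9,0,0,0,8.5],[-1,0,-13,0,0,0,8.5],[-4,-0.5,-16,0,0,0,8.5],[-8,-1,-17,0,0,0,8.5],[-10,-1,-17,0,0,0,8.5]],
  ],
)

```text
time: 11.35
tcp_pos: [422.8, 186.8, 210.2]
tool_rot: [0.772, 0.635, 0.002, 0.0]
contact_force: [-0.1, 0.4, 0.1]
width: 84.9
finger_force: 0.0
```

```bash
python3 - <<'E'
from h import *
s=get_state();ci=camera_info("wrist");im=capture("wrist")[:,:,::-1].copy();cv2.imwrite("pics/w8.png",im)
print(s['tcp_pos']);g=im.min(2)
for b in blobs(g>230,300):
    c=max(cv2.findContours(b[3].astype(np.uint8),0,1)[0],key=len);e=cv2.fitEllipse(c)
    print(b[1],np.array(e[0]).round(1),e[1],plane(ci,e[0],66)[0].round(1))
for P in [(410,-35,215),(470,-262,225)]: go(P,down(-11),s)
E
```

```text
[422.83598314 186.81820321 210.19794206]
[495   0   7 175 751] [498.3  68. ] (4.247582912445068, 249.2019805908203) [595.4 249.7  66. ]
[ 265   26   64   70 3530] [296.5  60.2] (63.592079162597656, 68.77755737304688) [451.6 283.3  66. ]
[ 425  270  135   63 3178] [505.1 299.2] (50.87091827392578, 127.8977279663086) [600.4  49.8  66. ]
[273 272  48  38 842] [296.6 290.1] (31.742385864257812, 51.101139068603516) [417.2  95.6  66. ]
[  0 323  41  41 921] [ 14.8 345.1] (30.93062400817871, 45.318729400634766) [145.   88.5  66. ]
shift cm [-22.01   3.01  -0.51] turn deg [ 0.15 -0.1  -0.1 ]
shift cm [-43.13  13.27  -1.52] turn deg [ 0.15 -0.1  -0.1 ]
```

Call:
step_arm(
  commands=[
    [[-4.5,0.5,-0.5,0,0,0,8.5],[-9,1,-1,0,0,0,8.5],[-13.5,1.5,-1.5,0,0,0,8.5],[-18,2,-1.5,0,0,0,8.5],[-22,3,-1.5,0,0,0,8.5],[-26.5,5,-1.5,0,0,0,8.5],[-31,7.3,-1.5,0,0,0,8.5],[-35,9.3,-1.5,0,0,0,8.5]],
  ],
)

```text
time: 12.4
tcp_pos: [447.5, -175.2, 222.6]
tool_rot: [0.772, 0.635, 0.0, -0.0]
contact_force: [0.3, 0.1, -0.4]
width: 85.2
finger_force: 0.0
```

Call:
step_arm(
  commands=[
    [[-3,1.5,0,0,0,0,8.5],[-6,3,0,0,0,0,8.5],[-8,4,0,0,0,0,8.5],[-8,4,0,0,0,0,8.5],[-8,4,0,0,0,0,8.5]],
  ],
)

```text
time: 13.02
tcp_pos: [470.9, -259.1, 222.7]
tool_rot: [0.772, 0.636, -0.0, -0.0]
contact_force: [0.2, -0.0, 0.1]
width: 85.0
finger_force: 0.0
```

```bash
python3 - <<'E'
from h import *
import pickle
s=get_state();ci=camera_info("wrist");im=capture("wrist")[:,:,::-1].copy()
print(s['tcp_pos'],s['joint_velocities'].round(3));cv2.imwrite("pics/w9.png",im);pickle.dump((s,ci),open("w9.pkl","wb"))
print(proj(ci,[(480,-302,85),(455,-310,160)]))
E
```

```text
[ 470.8562808  -259.13638987  222.71792241] [ 0.008 -0.016 -0.004 -0.    -0.001 -0.006]
[[304.37494789 241.23769054]
 [274.73874347 306.25353988]]
```

View pics/w9.png

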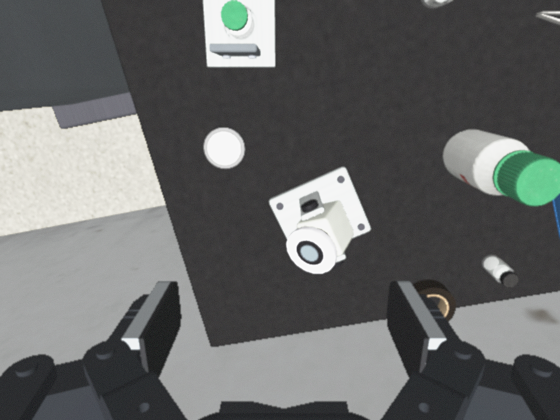

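The white camera's lens is at (311,252), with base corners at (269,199), (345,167) and (371,229). The green vial stands in the cradle at (237,17). I'll triangulate the lens from the top, side and wrist views.

```bash
python3 - <<'E'
from h import *
import pickle
s,cw=pickle.load(open("w9.pkl","rb"));ct=camera_info("top");cs=camera_info("side")
def dark(f,x,y,r,k):
    g=cv2.resize(cv2.cvtColor(cv2.imread(f),6)[y-r:y+r,x-r:x+r],None,fx=k,fy=k,interpolation=cv2.INTER_CUBIC)
    out=[]
    for t in(110,130,150,170,190):
        for b in blobs(g<t,5*k*k):
            x0,y0,w,h,a=b[1]
            if x0>0 and y0>0 and x0+w<2*r*k and y0+h<2*r*k: out.append((t,((b[2]+.5)/k-.5+[x-r,y-r]).round(2).tolist(),(w/k,h/k)))
    return out
for a in(("pics/w9.png",312,251,30,2),("pics/top0.png",386,263,9,6),("pics/side0.png",140,219,12,6)): print(dark(*a))
C=[(269,199),(345,167),(371,229)]
for z in(4,8):
    P=plane(cw,C,z);e=P[1]-P[0];f=P[2]-P[1];print(z,P.round(1).tolist(),np.linalg.norm(e),np.degrees(np.arctan2(e[1],e[0])),np.linalg.norm(f),np.degrees(np.arctan2(f[1],f[0]))+90)
# ring outline in w9
g=cv2.imread("pics/w9.png").min(2)
for t in(230,240,248):
  for b in blobs(g>t,300):
    if abs(b[2][0]-315)<30 and abs(b[2][1]-240)<40:print(t,b[1],b[2])
E
```

```text
[(110, [309.8, 251.65], (np.float64(26.0), np.float64(23.5))), (130, [309.77, 251.67], (np.float64(26.0), np.float64(23.5))), (150, [309.72, 251.78], (np.float64(26.5), np.float64(23.5))), (170, [309.61, 251.81], (np.float64(26.5), np.float64(24.0))), (190, [309.6, 251.88], (np.float64(27.0), np.float64(24.5)))]
[(110, [385.53, 263.37], (np.float64(8.0), np.float64(7.5))), (130, [385.48, 263.43], (np.float64(8.166666666666666), np.float64(7.833333333333333))), (150, [385.45, 263.47], (np.float64(8.5), np.float64(8.0))), (170, [385.44, 263.5], (np.float64(8.833333333333334), np.float64(8.166666666666666))), (190, [385.44, 263.51], (np.float64(9.0), np.float64(8.333333333333334)))]
[(130, [139.48, 218.55], (np.float64(7.666666666666667), np.float64(4.666666666666667))), (130, [142.87, 224.99], (np.float64(8.166666666666666), np.float64(4.5))), (150, [139.32, 218.36], (np.float64(8.5), np.float64(5.333333333333333))), (150, [142.79, 224.91], (np.float64(9.5), np.float64(5.5)))]
4 [[450.3, -284.7, 4.0], [531.9, -266.4, 4.0], [549.8, -338.0, 4.0]] 83.61953995554474 12.675860290040962 73.88469868705752 13.976508180922664
8 [[450.7, -283.5, 8.0], [531.4, -265.3, 8.0], [549.1, -336.3, 8.0]] 82.69298017722184 12.675860290040998 73.06600738508041 13.976508180922693
230 [ 270  168  100  105 4110] [318.97858881 218.51508516]
240 [ 271  169   98  104 3345] [317.97428999 217.14439462]
```

```bash
cat > goal.py <<'E'
from h import *
import pickle
s,cw=pickle.load(open("w9.pkl","rb"));ct=camera_info("top");cs=camera_info("side")
v=[(cw,(309.8,251.7)),(ct,(385.5,263.4)),(cs,(139.4,218.45))]
for vv in(v,v[:2],v[1:],v[::2]):
    L=tri(vv);print(L.round(1),[(proj(c,L)[0]-p).round(1).tolist() for c,p in vv])
E
python3 goal.py; python3 - <<'E'
from h import *
import pickle
s,cw=pickle.load(open("w9.pkl","rb"))
h=cv2.cvtColor(cv2.imread("pics/w9.png"),cv2.COLOR_BGR2HSV)
for b in blobs((h[...,0]>60)&(h[...,0]<85)&(h[...,1]>120),80): print("green",b[1],b[2],plane(cw,b[2],54)[0])
go((459,-118,150),down(-11))
E
```

```text
[ 482.3 -316.3   80.7] [[-0.2, 2.1], [-0.6, 0.0], [0.1, 0.2]]
[ 482.8 -321.6   66.1] [[0.3, 0.0], [-0.0, 0.1]]
[ 482.5 -316.9   82.5] [[-0.2, -0.1], [-0.3, -0.0]]
[ 482.2 -315.5   80.6] [[-0.4, 1.2], [0.4, 0.2]]
green [222   2  25  28 535] [233.99439252  15.33831776] [ 459.17384386 -121.45629396   54.        ]
green [ 494  151   66   55 2606] [528.46699923 177.51726784] [ 681.18074719 -293.58656868   54.        ]
shift cm [13.61 -3.86  7.3 ] turn deg [-0.02 -0.02 -0.03]
```

Call:
step_arm(
  commands=[
    [[4,-1.2,0,0,0,0,8.5],[8,-2.4,1,0,0,0,8.5],[12,-3.5,3,0,0,0,8.5],[13.6,-3.85,6,0,0,0,8.5],[13.6,-3.85,9,0,0,0,8.5],[13.6,-3.85,10,0,0,0,8.5],[13.6,-3.85,10,0,0,0,8.5]],
  ],
)

```text
time: 13.95
tcp_pos: [459.0, -118.6, 123.3]
tool_rot: [0.772, 0.636, -0.0, -0.0]
contact_force: [1.0, -0.2, 0.1]
width: 85.1
finger_force: 0.0
```

```bash
python3 - <<'E'
from h import *
s=get_state();ci=camera_info("wrist");im=capture("wrist")[:,:,::-1].copy();cv2.imwrite("pics/w10.png",im)
h=cv2.cvtColor(im,cv2.COLOR_BGR2HSV)
for b in blobs((h[...,0]>60)&(h[...,0]<85)&(h[...,1]>120),80): print("green",b[1],b[2],plane(ci,[b[2],(b[2][0],b[1][1]),(b[2][0],b[1][1]+b[1][3])],54).round(1).tolist())
go((459.3,-118,20),down(-11),s)
print(np.sum(im[250:420,200:360].min(2)>240))
E
```

```text
green [270 213  30  31 751] [284.32223702 228.08521971] [[459.2, -119.5, 54.0], [461.1, -109.7, 54.0], [457.1, -130.1, 54.0]]
shift cm [ 0.06  0.02 10.33] turn deg [-0.01 -0.   -0.05]
902
```

Call:
step_arm(
  commands=[
    [[0,0.02,3,0,0,0,8.5],[0,0.02,5.5,0,0,0,8.5],[0,0.02,7.5,0,0,0,8.5],[0,0.02,9.2,0,0,0,8.5],[0,0.02,10.2,0,0,0,8.5],[0,0.02,10.2,0,0,0,8.5],[0,0.02,10.2,0,0,0,8.5]],
  ],
)

```text
time: 14.88
tcp_pos: [459.8, -119.0, 21.8]
tool_rot: [0.772, 0.636, 0.0, 0.0]
contact_force: [1.0, 0.0, -0.2]
width: 84.9
finger_force: 0.0
```

Call:
step_arm(
  commands=[
    [[0,0,0,0,0,0,6.5],[0,0,0,0,0,0,4.8],[0,0,0,0,0,0,3.6],[0,0,0,0,0,0,2.8],[0,0,0,0,0,0,2.3],[0,0,0,0,0,0,2],[0,0,0,0,0,0,2],[0,0,0,0,0,0,2]],
  ],
  grip_force=30,
)

```text
time: 15.88
tcp_pos: [459.4, -118.9, 21.2]
tool_rot: [0.772, 0.636, 0.0, 0.0]
contact_force: [-1.7, 0.3, 3.5]
width: 23.7
finger_force: 29.7
```

Call:
step_arm(
  commands=[
    [[0,0,-1,0,0,0,2],[0,0,-3,0,0,0,2],[0,0,-6,0,0,0,2],[0,0,-10,0,0,0,2],[0,0,-14,0,0,0,2],[0,0,-17,0,0,0,2],[0,0,-18,0,0,0,2],[0,0,-18,0,0,0,2]],
  ],
)

```text
time: 16.88
tcp_pos: [459.5, -118.9, 201.0]
tool_rot: [0.772, 0.636, 0.0, 0.0]
contact_force: [0.1, 0.4, -0.7]
width: 23.5
finger_force: 29.5
```

```bash
cat > fin.py <<'E'
from h import *
s=get_state();R0=R.from_quat(s['tool_rot']);yaw=np.radians(13.2)
L=np.array([482.3,-316.6,81]);a=np.array([-.5*np.cos(yaw),-.5*np.sin(yaw),3**.5/2]);V=L+90*a
z0=R0.apply([0,0,1]);ax=np.cross(z0,-a);n=np.linalg.norm(ax)
Rt=R.from_rotvec(ax/max(n,1e-9)*np.arctan2(n,z0@-a))*R0
vo=np.array([0,0,-8.8])   # vial middle in the tool frame
p=V-Rt.apply(vo);print("view",V.round(1),"tcp",p.round(1),s['tcp_pos'].round(1),s['width'],s['finger_force']);go(p,Rt,s)
go(p+40*a,Rt,s)
ci=camera_info("wrist");im=capture("wrist")[:,:,::-1].copy();cv2.imwrite("pics/f%d.png"%int(s['time']*10),im)
h=cv2.cvtColor(im,cv2.COLOR_BGR2HSV)
for b in blobs((h[...,0]>60)&(h[...,0]<85)&(h[...,1]>120),80): print("green",b[1],b[2])
print("cap centre expected",proj(ci,s['tcp_pos']+R0.apply([0,0,-8.8-30]))[0],[proj(ci,s['tcp_pos']+R0.apply([dx,0,dz]))[0].round(1).tolist() for dx,dz in((10.5,-32.8),(-10.5,-32.8),(10.5,-24.8))])
E
python3 fin.py
```

```text
view [ 438.5 -326.9  158.9] tcp [ 442.8 -325.9  151.3] [ 459.5 -118.9  201. ] 23.49890137250657 29.5491873199353
shift cm [-20.63   2.33   4.97] turn deg [-27.33  12.33   0.  ]
shift cm [-21.45   0.5    1.5 ] turn deg [-27.33  12.33   0.  ]
green [ 256  302   57   57 2435] [283.69568789 331.04845996]
green [ 523  319   37   59 1435] [544.64878049 344.02926829]
cap centre expected [283.66672031 344.70669916] [[283.7, 308.2], [283.7, 357.2], [283.7, 295.6]]
```

Call:
step_arm(
  commands=[
    [[-3,0,0.2,-4,2,0,2],[-6,0,0.4,-8,4,0,2],[-9.5,0,0.6,-12,5.5,0,2],[-13,0.1,0.8,-16.5,7.5,0,2],[-16.5,0.2,1,-21,9.5,0,2],[-19.5,0.4,1.3,-25,11.3,0,2],[-21.4,0.5,1.5,-27.3,12.3,0,2],[-21.4,0.5,1.5,-27.3,12.3,0,2]],
  ],
)

```text
time: 17.92
tcp_pos: [421.9, -330.4, 183.6]
tool_rot: [0.747, 0.613, 0.231, 0.113]
contact_force: [-0.2, 1.1, -0.4]
width: 23.7
finger_force: 29.6
```

```bash
python3 fin.py
```

```text
view [ 438.5 -326.9  158.9] tcp [ 442.8 -325.9  151.3] [ 421.9 -330.4  183.6] 23.679061283712176 29.59104327892419
shift cm [0.06 0.24 3.86] turn deg [-0.17 -0.01  0.  ]
shift cm [ 0.06  0.23 -0.14] turn deg [-0.17 -0.01  0.  ]
green [ 428   79   55   47 1906] [455.0498426  102.25341028]
green [ 256  302   57   56 2397] [284.03379224 330.32248644]
cap centre expected [284.31071242 344.77525522] [[284.3, 308.2], [284.3, 357.3], [284.3, 295.6]]
```

Call:
step_arm(
  commands=[
    [[0,0.1,1.2,0,0,0,2],[0.05,0.2,2.4,0,0,0,2],[0.05,0.2,3.3,0,0,0,2],[0.05,0.2,3.8,0,0,0,2],[0.05,0.2,3.8,0,0,0,2],[0.05,0.2,3.8,0,0,0,2],[0.05,0.2,3.8,0,0,0,2]],
  ],
)

```text
time: 18.85
tcp_pos: [443.5, -325.7, 154.6]
tool_rot: [0.746, 0.614, 0.232, 0.115]
contact_force: [-1.0, -0.5, -0.5]
width: 23.8
finger_force: 29.6
```

```bash
python3 fin.py; python3 - <<'E'
from h import *
cs,ct=camera_info("side"),camera_info("top");S=capture("side")[:,:,::-1].copy();T=capture("top")[:,:,::-1].copy()
cv2.imwrite("pics/sf.png",S);cv2.imwrite("pics/tf.png",T)
g=np.hstack([cv2.resize(S[140:260,80:240],(400,300),interpolation=cv2.INTER_CUBIC),cv2.resize(T[225:345,320:480],(400,300),interpolation=cv2.INTER_CUBIC)])
g2=np.hstack([cv2.resize(S[110:230,280:440],(400,300)),cv2.resize(T[225:345,110:270],(400,300))])
cv2.imwrite("pics/end.png",np.vstack([g,g2]))
V=(438.5,-326.9,158.9);print((proj(cs,V)[0]-[80,140])*2.5,(proj(ct,V)[0]-[320,225])*2.5)
b=[b for b in blobs(T.min(2)>225,20) if abs(b[2][0]-185)<15 and abs(b[2][1]-272)<15];print([(x[1],x[2],plane(ct,x[2],66)) for x in b])
E
```

```text
view [ 438.5 -326.9  158.9] tcp [ 442.8 -325.9  151.3] [ 443.5 -325.7  154.6] 23.769331570139 29.594393598963507
shift cm [-0.09 -0.2   0.24] turn deg [-0.02  0.05 -0.  ]
shift cm [-0.09 -0.21 -3.76] turn deg [-0.02  0.05 -0.  ]
green [ 439   81   61   53 2367] [469.3443177  107.10350655]
green [ 256  302   58   56 2433] [283.84833539 330.37690095]
cap centre expected [284.28449822 344.79689176] [[284.3, 308.3], [284.2, 357.3], [284.3, 295.6]]
[109.48691791 121.58925335] [191.75928101 133.88021176]
[(array([173, 266,  16,  16, 209], dtype=int32), array([180.53110048, 273.59330144]), array([[451.7844541 , 280.43014816,  66.        ]]))]
```

View pics/end.png

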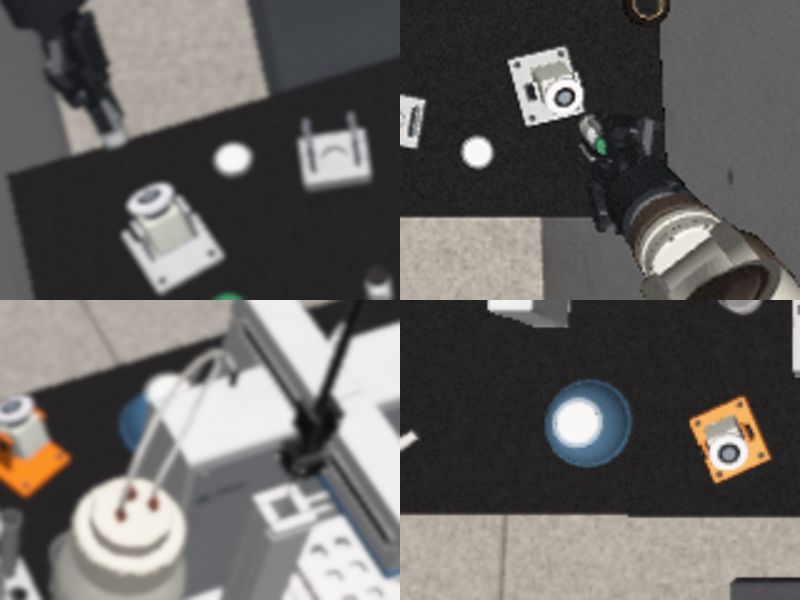

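The vial is in front of the white camera at about (195,135) in the top crop, as predicted at (192,134). The dish still stands on the dome, with its lid centre measured at (452,280). I'll make one small correction and hand in.

Call:
step_arm(
  commands=[
    [[-0.1,-0.2,0.2,0,0,0,2],[-0.1,-0.2,0.2,0,0,0,2],[-0.1,-0.2,0.2,0,0,0,2],[-0.1,-0.2,0.2,0,0,0,2],[-0.1,-0.2,0.2,0,0,0,2]],
  ],
)

```text
time: 19.62
tcp_pos: [442.6, -325.8, 151.4]
tool_rot: [0.746, 0.614, 0.232, 0.114]
contact_force: [-0.1, -0.3, -0.8]
width: 23.9
finger_force: 29.6
```

```bash
python3 fin.py; python3 -c "
from station import *
print(hand_in())"
```

```text
view [ 438.5 -326.9  158.9] tcp [ 442.8 -325.9  151.3] [ 442.6 -325.8  151.4] 23.854499428454428 29.59450750204269
shift cm [-0.    0.01  0.01] turn deg [-0.05  0.03  0.  ]
shift cm [-0.01  0.01 -3.99] turn deg [-0.05  0.03  0.  ]
green [ 443   80   62   53 2426] [473.84047815 106.22959604]
green [ 256  302   57   56 2432] [283.85731908 330.43832237]
cap centre expected [284.37345354 344.85796506] [[284.4, 308.3], [284.3, 357.4], [284.3, 295.6]]
the job is handed in; nothing more can be done
None
```

The job is handed in at about 20 s of the 72 s allowed: the dish is balanced on the dome within a few mm of the crown, and the vial is held within about 1 mm of my measured view point (lens position good to a few mm), bottom toward the lens; no verdict came back.

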